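Lock the satellite transport pod

TASK

Close the transport pod's door fully, then take the long lock pin out of the pin stand and slide it down, nose first, through the upper bush on the pod and on through the lower bush on the closed door, until its nose sticks out below the lower bush. Do not let the head sit down on the pod: finish still holding the pin, upright and spanning both bushes, with about a finger's width free under the head so that a colleague can slip a slotted washer in there. Leave the short pins, the other satellite and everything else on the bench where they are.

Things in the scene. Friction and masses are not known exactly. Their poses are not given: they have to be found in the camera images.
- pod: Black satellite transport pod, a box 150 x 150 mm and 150 mm high, bolted to the table, with a silver satellite inside. Origin: centre of its underside. Its -x is the door side; its hinge is at -y, its pin lug at +y. The lug is a 38 x 38 mm, 14 mm thick bare aluminium plate that stands out of the +y side at the door corner, its top flush with the pod's top (150 mm above the table).
- upper_bush (a point): Centre of the top mouth of the upper bush, a plain bronze-lined hole through the pod's lug, 12.5 mm bore, 14 mm deep, axis vertical; the mouth is 150 mm above the table. Axes as the pod's.
- pod_door (a joint): Angle of the pod's door about its vertical hinge, rad: 0 fully closed (against its stop), growing as it swings out to at most 1.3. The hinge is stiff: the door stays where it is left, and 1 N at its free edge moves it. A shut gripper can push it from outside, near the free edge at the top.
- pod_door_hinge (a point): Point on the door's vertical hinge axis at the height of the door's top edge (146 mm above the table). Its axes turn with the door: y runs along the door from hinge to free edge, -x points out of the door's outer face. The door is a black plate 8 mm thick, its middle plane through the hinge axis, reaching 155 mm from the axis, 16 to 146 mm above the table.
- door_face (a point): Point on the door's outer face at the top edge (146 mm above the table), 115 mm from the hinge axis; same axes as pod_door_hinge. A place to push.
- lower_bush (a point): Centre of the underside mouth of the lower bush, a bronze-lined hole, 12.5 mm bore, 14 mm deep, axis vertical, through the 38 x 38 mm bare aluminium ear on the door's free edge, 174 mm from the hinge axis; the underside is 55 mm above the table, the ear's top 69 mm. With the door closed it lies exactly under the upper bush, with 67 mm of free air between the two.
- lock_pin: The lock pin, plain steel, the long one of three pins that stand upright, heads up, in the pin stand (order in the stand varies). Shank 10 mm diameter and 125 mm long, its lowest 10 mm a cone down to a 4 mm nose; on top a knurled round head 22 mm in diameter and 32 mm high. Origin: middle of the nose end; z runs along the pin up to the head. About 0.15 kg.
- lock_pin_shoulder (a point): Centre of the flat underside of the lock pin's head, 125 mm above the nose end along the pin.
- pin_stand: White plastic block 50 x 170 x 50 mm, fixed, with three 11 mm holes, 40 mm deep, 55 mm apart in a row along its y. Pins stand on the hole floors, 10 mm above the table. Origin: centre of the underside.
- short_pin_1: One of two short steel pins in the stand: same head and thickness, shank only 68 mm. Origin: its nose end. To be left alone.
- short_pin_2: The other short steel pin, alike. To be left alone.
- bench_satellite: Silver and black satellite lying on the mat, body 100 x 100 x 63 mm, with two black fold-out wings reaching 143 mm either way along its y. Origin: centre of the underside. To be left alone.
- camera: Small silver camera standing on the mat, 24 x 98 x 58 mm. Origin: centre of the underside. To be left alone.
- tape_roll: Roll of amber tape lying flat, 60 mm diameter, 20 mm high. Origin: centre of the underside. To be left alone.
- washer_dish: Shallow steel dish, 80 mm diameter, 12 mm high, with slotted washers. Origin: centre of the underside. To be left alone.
- screwdriver: Black-handled screwdriver, 170 mm long, handle 24 mm thick, lying along its x. Origin: middle of its underside. To be left alone.

How it is judged:
On the way, in this order (a step that is already met when the one before it is completed fails the run):
1. the door is fully closed (value of joint pod_door below 0.03 rad), for 0.2 s.
2. with the door closed, the pin's nose has come down through the upper bush (value of joint pod_door below 0.03 rad and z of lock_pin in the frame of upper_bush below -0.016 m and z of lock_pin_shoulder in the frame of upper_bush above 0 m and horizontal distance between lock_pin and upper_bush below 0.008 m), for 0.1 s.
At the end, for the whole second after the job is handed in: Door within 0.03 rad of closed; lock pin through both bushes (within 5 mm of their axes, 0.06 rad of upright), nose 4 mm or more below the lower bush, head 3 mm or more clear of the upper bush, gripped by the fingers (over 2 N) and at rest (value of joint pod_door below 0.03 rad and z of lock_pin in the frame of lower_bush below -0.004 m and horizontal distance between lock_pin and lower_bush below 0.005 m and z of lock_pin_shoulder in the frame of upper_bush above 0.003 m and horizontal distance between lock_pin_shoulder and upper_bush below 0.005 m and angle between lock_pin's own z axis and vertical below 0.06 rad and contact force between the fingers and lock_pin above 2 N and linear speed of lock_pin below 0.02 m/s); the arm keeps its last pose, push and grip.
It fails at once if a short pin is pulled out or knocked over (distance of any of short_pin_1, short_pin_2 from where it was at the start of the episode above 0.02 m).
It fails at once if something else on the bench is shifted (distance of any of bench_satellite, camera, tape_roll, screwdriver, washer_dish from where it was at the start of the episode above 0.03 m).
It also fails if it takes over 59 s, if anything falls off the work surface, if the arm or the gripper's body presses on something with over 40 N, if the wrist force passes 120 N, or if a joint passes its speed limit or range.

ROBOT

A 6-joint arm with a two-finger parallel gripper is mounted at the origin on the work surface. World frame = base frame: x ahead of the robot, y to its left, z up, the work surface at z = 0. Lengths are in m, angles in rad, forces in N, time in s.
With the tool pointing down it reaches from about 0.4 to 0.825 m from the base axis. Payload 7 kg.
Tool frame: the origin (TCP) lies on the centre line of the jaws, within the pads' length; the fingertips stand 19 mm ahead of it and the grasp point (between the pads) is the TCP; z points along the fingers, y is the line along which they close (so a half turn about z gives the same grasp; the last joint's range is limited). The gripper opens to 88 mm and grips with 3 to 60 N. Pads are 19 mm wide; open, the fingers measure 130 mm over their backs; the gripper's body (78 mm by 193 mm) begins 47 mm behind the grasp point.
Start: joints at [-1.034, 0.359, 0.012, 0, -1.224, -0.288], TCP at [0.166, -0.654, 0.246] pointing down, gripper open.
Joint ranges: [-3.07, 3.07], [-1.43, 2.12], [-1.02, 1.25], [-3.03, 1.67], [-3.05, -0], [-3.03, 3.03]. Speed limits (rad/s): [2.39, 2.39, 3.01, 3.14, 3.14, 3.14].

INTERFACE

Orientations are given as [roll, pitch, yaw] about the fixed x, y, z axes, in that order (R = Rz(yaw) Ry(pitch) Rx(roll)).
In Python, from station import arm, imaging, models gives the robot as it stands.
- The arm moves only by the tool play_rows, never from a script. Its arguments are lists of equal length, an entry for each row: "travel": the shift along the tool's x, y, z in units of 25 mm (1.0 is 25 mm), a list of three; "twist": the turn about the tool's z in units of 0.15 rad (1.0 is 0.15 rad). A call has 1 to 8 rows; each row shifts and turns the commanded pose from where the row before left it, along the tool's axes as they then stand; what a row does not reach is not made up. A row lasts 1/8 s, in which the tool goes at most 62.5 mm and 10.7 degrees, less where a joint would pass 70% of its speed; a pose out of reach is approached as far as the arm can. A call with a number of a shift or a turn outside -1 to 1 is refused whole. A call with a gripper value outside its range is refused whole. "fingers" is the opening, from 0 (shut) to 1 (fully open), set as the call begins (left out, the last holds). The fingers move at their own pace and stop on an object; "newtons" is the grip in N (left out, the last holds). Time passes only in rows, so rows that do not move let the fingers close. It gives the time, the measured TCP pose, the force, the opening and the grip force at its end, in the units of the state.
- arm.get_state(): the state, without advancing time (a new reading comes with each control period).
- imaging.grab_frame(name): name is "side" or "top" or "wrist"; returns a dict with "pixels" (420x560x3 uint8, red, green, blue), "fx", "fy", "cx", "cy" (pixels), "R" (3x3) and "t" (3): a world point X has camera coordinates R X + t; the wrist camera has in their place "T_tool_cam" (4x4, takes a point from camera to tool coordinates, whose origin is the TCP and whose axes are the flange's). Camera axes: x right, y down, z forward; pixel columns grow to the right and rows downward; lengths in m; the calibration is good to about 2 mm. A picture is of the moment at which its call begins: read the wrist's pose just before it. There is no depth.
- arm.job_done(): hands the job in; it is judged then, once.
Trained networks look in the newest picture that a camera, given by its name, has taken for a name from the list of things; names that differ only in an ending like _2 or _b are one class to them, and where a whole thing is asked for, a point or a joint stands for the part that bears it (a point fixed in the world has none). Each returns a list of dicts, best first, with "confidence" (0 to 1); they miss things now and then, are a little off and sometimes report something else, mostly with a low value. They report only what shows in the picture. A call takes as long as a camera call.
- models.boxes_of(name, camera): "extent" ([centre column, centre row, width, height] in pixels, round what is visible of it).
- models.silhouettes(name, camera): "pixels" (420x560 bool, what is visible of it) and "extent" ([centre column, centre row, width, height] in pixels, round what is visible of it).
The state is a dict: "t": time; "q": joint angles; "qd": joint speeds; "joint_efforts": joint torques, N m; "eef_pos": TCP position; "ee_rot": TCP orientation; "force": force on the tool from outside, world axes, zero at the start; "moment": the same for the moment, N m; "width": finger opening in m; "gripper_force": force on a finger pad.
Only numpy, scipy, OpenCV 4.12 (cv2) and the standard library are available. Lean on these libraries where they do the work, as an engineer would, in place of code of your own. Each camera call takes 0.05 s, during which the arm holds its last target. There are 200 camera calls.

## Working session

There is one attempt and no reset: what is moved stays moved. The work goes in short steps, Python scripts to look and compute and a tool call to move; the robot and the scene stay as the last step left them, time stands still between calls to the robot, and variables do not carry over. Pictures are saved under pics/ and viewed, at most 10 in all, crops included, and the job is handed in when it is done.

Besides the shell and the picture viewer there is one more tool, called after "Call:" as a command line: name --pt "numbers of a row" for each row, then --argument value for the rest. play_rows: Moves the arm, as the interface text tells. Shifts and turns lie within -1 to 1; 1 stands for 25 mm of shift or 0.15 rad of turn. Its arguments: {"type":"object","properties":{"travel":{"type":"array","items":{"type":"array","items":{"type":"number"}}},"twist":{"type":"array","items":{"type":"number"}},"fingers":{"type":"number"},"newtons":{"type":"number"}},"required":["travel","twist"]}

```bash
mkdir -p pics
cat > h.py <<'E'
import numpy as np, cv2
from station import arm, imaging, models
def grab(n, save=None):
    f=imaging.grab_frame(n)
    if save: cv2.imwrite('pics/'+save, f['pixels'][:,:,::-1])
    return f
def proj(f,X):
    c=(np.asarray(X,float).reshape(-1,3)@np.array(f['R']).T)+f['t']
    return np.c_[f['fx']*c[:,0]/c[:,2]+f['cx'], f['fy']*c[:,1]/c[:,2]+f['cy']]
def onplane(f,u,v,z):
    R=np.array(f['R']);o=-R.T@f['t'];d=R.T@np.array([(u-f['cx'])/f['fx'],(v-f['cy'])/f['fy'],1])
    return o+d*(z-o[2])/d[2]
E
python3 - <<'E'
from h import *
s=arm.get_state();print({k:np.round(v,3) for k,v in s.items()})
for c in('top','side'):
    f=grab(c,c+'1.png');print(c,f['fx'],np.round(-np.array(f['R']).T@f['t'],3))
    for n in('pod','upper_bush','pod_door','lower_bush','lock_pin','pin_stand','short_pin_1'):
        try:
            for b in models.boxes_of(n,c)[:3]: print(n,np.round(b['extent'],1),round(b['confidence'],2))
        except Exception as e: print(n,e)
E
```

```text
{'t': np.float64(0.0), 'q': array([-1.034,  0.359,  0.011, -0.   , -1.224, -0.288]), 'qd': array([-0.   ,  0.   ,  0.001,  0.001, -0.001, -0.   ]), 'joint_efforts': array([ 0.0000e+00, -5.8272e+01,  2.9306e+01,  6.9970e+00,  7.0000e-03,
       -0.0000e+00]), 'eef_pos': array([ 0.166, -0.654,  0.245]), 'ee_rot': array([ 3.14 , -0.   , -2.893]), 'force': array([ 0.596,  0.635, -1.153]), 'moment': array([-0.004,  0.027, -0.041]), 'gripper_force': np.float64(0.0), 'width': np.float64(0.088)}
top 502.3772562947715 [ 0.39  -0.014  1.609]
pod [313.1 215.5  90.8  72.2] 0.74
upper_bush [313.8 216.3  88.1  67. ] 0.95
upper_bush [286.4 219.2  35.7  56.7] 0.39
pod_door [282.5 220.2  34.2  52.2] 0.89
pod_door [213.4 236.9  10.    8.8] 0.33
lower_bush [283.6 219.2  31.6  55.8] 0.89
lock_pin [393.8 216.4  12.8  50.4] 0.46
pin_stand [199.6 233.4  57.5  27.2] 0.75
short_pin_1 [211.1 238.2  12.3   5.5] 0.59
short_pin_1 [176.7 229.4  11.   10.7] 0.38
side 404.19373374834015 [0.13  0.53  0.774]
pod [319.2 203.4 113.6  92.9] 0.83
upper_bush [317.9 201.8 120.9  96.8] 0.98
pod_door [302.8 224.1  78.5  48.3] 0.87
lower_bush [303.  226.3  77.3  47.4] 0.59
lock_pin [233.8 300.7   9.4  40.4] 0.81
lock_pin [302.  223.2  84.4  49.3] 0.71
pin_stand [238.1 325.4  82.5  72.2] 0.93
pin_stand [306.4 319.6  27.4  35.5] 0.74
pin_stand [300.8 224.9  82.2  49.1] 0.48
short_pin_1 [214.1 325.9  10.8  25.3] 0.69
short_pin_1 [258.8 291.9   9.9  23.5] 0.45
```

Run:
```python
import cv2
a=cv2.imread('pics/top1.png');b=cv2.imread('pics/side1.png')
cv2.imwrite('pics/t1c.png',cv2.resize(a[130:320,120:390],None,fx=2.9,fy=2.9,interpolation=cv2.INTER_CUBIC))
cv2.imwrite('pics/s1c.png',cv2.resize(b[130:380,170:430],None,fx=2.4,fy=2.4,interpolation=cv2.INTER_CUBIC))
```

```text
(no output)
```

View pics/t1c.png

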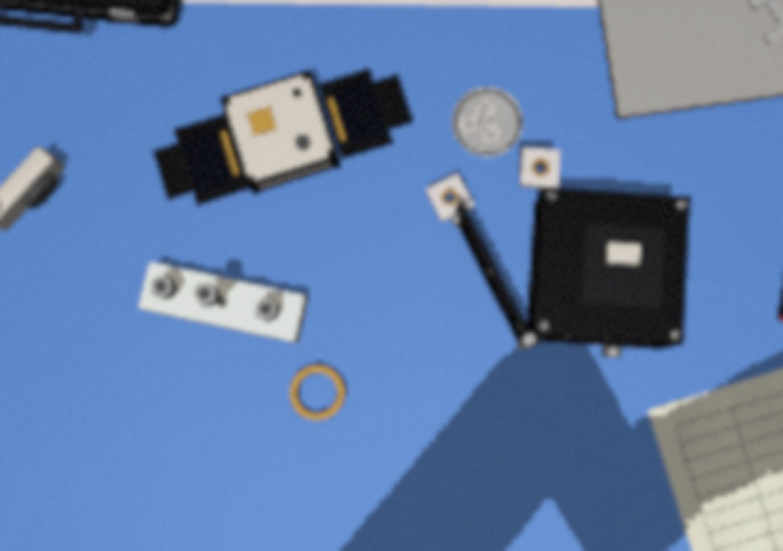

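View pics/s1c.png

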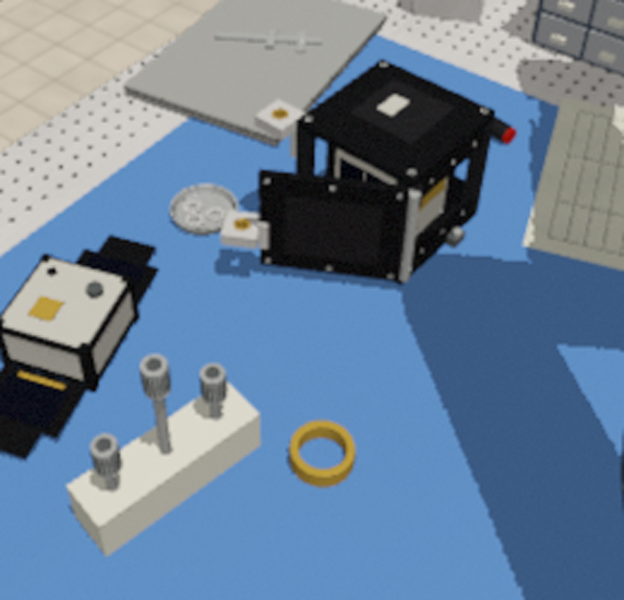

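View pics/top1.png

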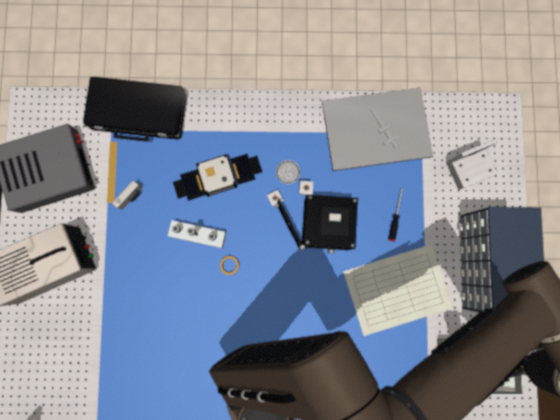

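The middle pin is the long one: head at side px (234,280), top px (192,231). The upper bush is at top px (306,188), the lower bush at (275,198), and the hinge near (302,247), so the door is about 0.5 rad open.

Run:
```python
from h import *
from scipy.optimize import least_squares
T=grab('top');S=grab('side')
def bronze(f,u,v,r=9):
    im=f['pixels'].astype(float);y0,x0=int(v)-r,int(u)-r;p=im[y0:y0+2*r+1,x0:x0+2*r+1]
    w=np.clip(p[...,0]-p[...,2]-25,0,None);yy,xx=np.mgrid[y0:y0+2*r+1,x0:x0+2*r+1]
    return (w*xx).sum()/w.sum(),(w*yy).sum()/w.sum(),w.max()
def tri(pt,ps):
    return least_squares(lambda X:np.r_[proj(T,X)[0]-pt,proj(S,X)[0]-ps],[.4,0,.1])
for n,a,b,z in(('upper',(306.5,187.6),(286.7,177.5),.15),('lower top',(275.5,197.6),(270.8,223.8),.069)):
    a=bronze(T,*a,r=5);b=bronze(S,*b,r=6);print(n,np.round(a,1),np.round(b,1),onplane(T,*a[:2],z).round(4),onplane(S,*b[:2],z).round(4),tri(a[:2],b[:2]).x.round(4))
print('hinge',onplane(T,302,247,.146).round(4))
for n,a,z in(('L',(177.2,228.6),.11),('M',(191.7,231.4),.167),('R',(213,236.5),.11)):print(n,onplane(T,*a,z).round(4))
for n,a,z in(('L',(214,314),.11),('M',(234.2,280.4),.167),('R',(258.7,284.2),.11)):print(n,onplane(S,*a,z).round(4))
for n,a,z in (('sat',(217,175),.06),('dish',(288,172),.01),('tape',(230,265),.02)):print(n,onplane(T,*a,z).round(3))
# pod corners top crop
for c in((541,190),(688,197),(682,345),(531,340)):print('pod',onplane(T,120+c[0]/2.9,130+c[1]/2.9,.15).round(4))
for c in((150,262),(307,290),(297,343),(139,308)):print('stand',onplane(T,120+c[0]/2.9,130+c[1]/2.9,.05).round(4))
```

```text
upper [306.2 186.6  31. ] [286.2 177.   84. ] [ 0.6315 -0.1208  0.15  ] [ 0.6309 -0.118   0.15  ] [ 0.6324 -0.1207  0.1476]
lower top [275. 197.  21.] [270.4 223.   88. ] [ 0.6115 -0.0303  0.069 ] [ 0.6111 -0.0274  0.069 ] [ 0.6125 -0.0298  0.0662]
hinge [ 0.4543 -0.1092  0.146 ]
L [0.5074 0.2609 0.11  ]
M [0.4953 0.2088 0.167 ]
R [0.4848 0.1539 0.11  ]
L [0.5089 0.2666 0.11  ]
M [0.4991 0.2131 0.167 ]
R [0.4874 0.1598 0.11  ]
sat [0.68  0.151 0.06 ]
dish [ 0.702 -0.072  0.01 ]
tape [0.401 0.109 0.02 ]
pod [ 0.6051 -0.122   0.15  ]
pod [ 0.5994 -0.2712  0.15  ]
pod [ 0.4497 -0.2634  0.15  ]
pod [ 0.4534 -0.1121  0.15  ]
stand [0.5376 0.2897 0.05  ]
stand [0.5091 0.1212 0.05  ]
stand [0.4524 0.1307 0.05  ]
stand [0.4882 0.2997 0.05  ]
```

Call:
play_rows --pt "0 1 0" --pt "0 1 0" --pt "0 1 0" --pt "0 1 0" --pt "0 1 0" --pt "-0.5 1 0" --pt "-1 1 0" --pt "-1 1 0" --twist '[0.83,0.83,0,0,0,0,0,0]' --fingers 0 --newtons 20

```text
t: 1.9
eef_pos: [0.2199, -0.4544, 0.2459]
ee_rot: [-3.141, 0.0, 3.141]
force: [0.3, -1.3, 0.7]
width: 0.013
gripper_force: 0.0
```

Call:
play_rows --pt "-1 1 0" --pt "-1 1 0" --pt "-1 1 0" --pt "-1 1 0" --pt "-1 1 0" --pt "-1 1 0" --pt "-1 1 0" --pt "-1 1 0" --twist '[0,0,0,0,0,0,0,0]'

```text
t: 2.9
eef_pos: [0.4203, -0.2543, 0.2459]
ee_rot: [-3.141, 0.001, 3.142]
force: [0.3, 0.1, 0.5]
width: 0.0004
gripper_force: 0.0
```

Call:
play_rows --pt "-1 1 0" --pt "-1 1 0" --pt "-1 1 0" --pt "-1 1 0" --pt "-1 1 0" --pt "-1 1 0" --pt "0 1 0" --pt "0 1 0" --twist '[0,0,0,0,0,0,0,0]'

```text
t: 3.9
eef_pos: [0.5697, -0.0544, 0.2453]
ee_rot: [-3.142, -0.0, 3.141]
force: [0.3, -0.2, -0.1]
width: 0.0004
gripper_force: 0.0
```

Call:
play_rows --pt "0 1 0" --pt "0 1 0" --pt "0 1 0" --pt "0 0.5 0" --pt "0 0 1" --pt "0 0 1" --pt "0 0 1" --pt "0 0 1" --twist '[0,0,0,0,0,0,0,0]'

```text
t: 4.9
eef_pos: [0.5696, 0.032, 0.1449]
ee_rot: [3.142, 0.0, 3.141]
force: [0.0, -0.1, 0.1]
width: 0.0002
gripper_force: 0.0
```

Call:
play_rows --pt "0 -0.6 0" --pt "0 -0.6 0" --pt "0 -0.5 0" --pt "0 -0.5 0" --pt "0 -0.5 0" --pt "0 -0.5 0" --pt "0 -0.5 0" --pt "0 -0.4 0" --twist '[0,0,0,0,0,0,0,0]'

```text
t: 5.9
eef_pos: [0.5696, -0.071, 0.1456]
ee_rot: [3.142, 0.0, 3.141]
force: [0.9, 0.9, 0.2]
width: 0.0003
gripper_force: 0.5
```

Call:
play_rows --pt "0 -0.2 0" --pt "0 -0.2 0" --pt "0 -0.15 0" --pt "0 -0.1 0" --twist '[0,0,0,0]'

```text
t: 6.4
eef_pos: [0.5696, -0.0866, 0.1456]
ee_rot: [-3.142, 0.0, 3.141]
force: [0.7, 0.5, 0.1]
width: 0.0006
gripper_force: 0.4
```

Call:
play_rows --pt "0 -0.1 0" --pt "0 -0.1 0" --pt "0 -0.1 0" --twist '[0,0,0]'

```text
t: 6.78
eef_pos: [0.5696, -0.0941, 0.1456]
ee_rot: [3.142, 0.0, 3.141]
force: [0.9, 0.4, -0.2]
width: 0.0006
gripper_force: 0.5
```

Run:
```python
from h import *
f=grab('side');cv2.imwrite('pics/s2.png',cv2.resize(f['pixels'][110:290,190:430,::-1],None,fx=3,fy=3,interpolation=cv2.INTER_CUBIC))
print(arm.get_state()['force'])
```

```text
[ 0.97090542  0.30028999 -0.349021  ]
```

View pics/s2.png

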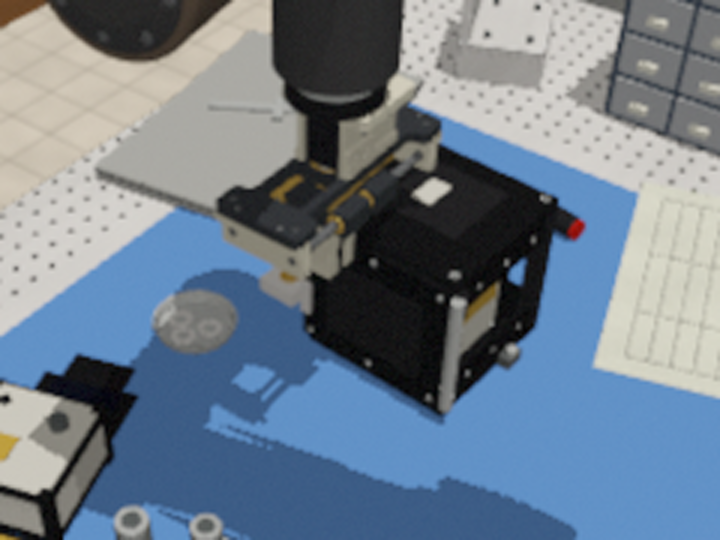

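The door is nearly closed, with the fingers on it near crop (335,250). The ear at crop (285,280) is almost under the lug. The force hasn't risen yet, so I keep pushing.

Call:
play_rows --pt "0 -0.1 0" --pt "0 -0.1 0" --twist '[0,0]'

```text
t: 7.08
eef_pos: [0.5697, -0.0951, 0.1456]
ee_rot: [3.136, 0.001, 3.14]
force: [-4.5, 32.1, 8.2]
width: 0.0006
gripper_force: 16.1
```

Call:
play_rows --pt "0 -0.1 0" --pt "0 -0.1 0" --twist '[0,0]'

```text
t: 7.32
eef_pos: [0.5698, -0.0956, 0.1456]
ee_rot: [3.13, 0.002, 3.14]
force: [-8.9, 56.9, 14.9]
width: 0.0006
gripper_force: 28.4
```

Call:
play_rows --pt "0 0.6 0" --pt "0 1 -0.2" --pt "0 1 -1" --pt "0.5 1 -1" --pt "0.5 1 -1" --pt "0.5 1 -1" --pt "0.5 1 0" --pt "0.5 1 0" --twist '[0,0,0,0,0,0,0,0]' --fingers 1

```text
t: 8.32
eef_pos: [0.5064, 0.0863, 0.2509]
ee_rot: [-3.141, 0.0, 3.141]
force: [0.4, 0.6, -0.8]
width: 0.0747
gripper_force: 0.0
```

Call:
play_rows --pt "0.4 1 0" --pt "0 1 0" --pt "0 1 0" --pt "0 1 0" --pt "0 0.6 0" --twist '[0,0,0,0,0]'

```text
t: 8.95
eef_pos: [0.4969, 0.2016, 0.2504]
ee_rot: [-3.141, -0.0, -3.141]
force: [-0.2, -1.2, 0.4]
width: 0.0878
gripper_force: 0.0
```

Run:
```python
from h import *
from scipy.spatial.transform import Rotation as Ro
s=arm.get_state();f=grab('wrist','w1.png');print(s['eef_pos'].round(4),s['ee_rot'].round(3));print(np.round(f['T_tool_cam'],3),f['fx'],f['cx'])
for n in('lock_pin','short_pin_1'):
    for b in models.boxes_of(n,'wrist')[:3]: print(n,np.round(b['extent'],1),round(b['confidence'],2))
R=Ro.from_euler('xyz',s['ee_rot']).as_matrix();T=f['T_tool_cam']
def pj(X):
    c=T[:3,:3].T@(R.T@(np.array(X)-s['eef_pos'])-T[:3,3]);return (c[0]/c[2]*f['fx']+f['cx'],c[1]/c[2]*f['fy']+f['cy'])
print(np.round([pj((.497,.211,.167)),pj((.508,.264,.11)),pj((.486,.157,.11)),pj((.497,.211,.135))],1))
for c in('top','side'):
    g=grab(c,c+'3.png')
```

```text
[0.4969 0.2016 0.2504] [-3.141 -0.    -3.141]
[[ 0.    -0.953 -0.303  0.081]
 [ 1.     0.    -0.    -0.   ]
 [ 0.    -0.303  0.953 -0.139]
 [ 0.     0.     0.     1.   ]] 330.69698946703244 285.3217202986123
lock_pin [307.8 207.2  30.8  55. ] 0.75
lock_pin [ 18.4 199.9  34.2 122.4] 0.21
short_pin_1 [359.6 204.   31.1  35. ] 0.74
short_pin_1 [243.6 186.3  31.4  33.4] 0.59
[[298.8 221.6]
 [355.9 211.1]
 [234.3 187. ]
 [297.3 207.9]]
```

View pics/w1.png

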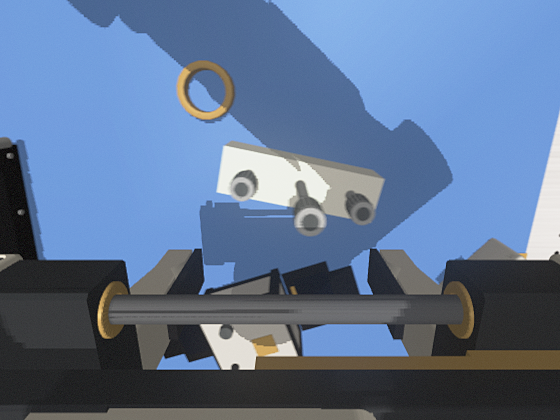

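The long pin's head top is at wrist px (310,219), with the short pins at (241,189) and (361,212). The pads' middle is at col 285, so the pin lies a bit further toward +y.

```bash
cat >> h.py <<'E'
from scipy.spatial.transform import Rotation as Ro
def wplane(f,s,u,v,z):
    R=Ro.from_euler('xyz',s['ee_rot']).as_matrix();T=np.array(f['T_tool_cam'])
    o=R@T[:3,3]+s['eef_pos'];d=R@T[:3,:3]@np.array([(u-f['cx'])/f['fx'],(v-f['cy'])/f['fy'],1])
    return o+d*(z-o[2])/d[2]
E
python3 - <<'E'
from h import *
s=arm.get_state();f=grab('wrist')
for u,v,z in((310,219,.167),(241,189,.11),(361,212,.11)):print(wplane(f,s,u,v,z).round(4))
im=f['pixels'][185:250,280:340,::-1];cv2.imwrite('pics/wz.png',cv2.resize(im,None,fx=9,fy=9,interpolation=cv2.INTER_NEAREST))
g=cv2.cvtColor(cv2.resize(im,None,fx=4,fy=4,interpolation=cv2.INTER_CUBIC),cv2.COLOR_BGR2GRAY)
h=cv2.HoughCircles(g,cv2.HOUGH_GRADIENT,1,40,param1=80,param2=15,minRadius=40,maxRadius=80)
print(None if h is None else h[0,:3]/4+[280,185,0])
# bushes now
for c,a in(('top',(306.2,186.6)),('side',(286.2,177))):
    f=grab(c);x0,y0=int(a[0]),int(a[1]);p=f['pixels'].astype(float)[y0-6:y0+7,x0-6:x0+7]
    w=np.clip(p[...,0]-p[...,2]-15,0,None);yy,xx=np.mgrid[y0-6:y0+7,x0-6:x0+7];u,v=(w*xx).sum()/w.sum(),(w*yy).sum()/w.sum()
    print(c,u,v,w.max(),onplane(f,u,v,.15).round(4))
b=cv2.imread('pics/side3.png');cv2.imwrite('pics/s3.png',cv2.resize(b[130:270,240:400],None,fx=4,fy=4,interpolation=cv2.INTER_CUBIC))
E
```

```text
[0.4951 0.2178 0.167 ]
[0.4878 0.1616 0.11  ]
[0.5089 0.2675 0.11  ]
[[310.375      222.625       15.10000038]
 [307.125      211.375       14.57499981]
 [289.625      206.125       11.375     ]]
top 305.9 187.19586776859504 44.0 [ 0.6298 -0.1201  0.15  ]
side 286.1991271140207 177.01854882705948 97.0 [ 0.6308 -0.118   0.15  ]
```

View pics/s3.png

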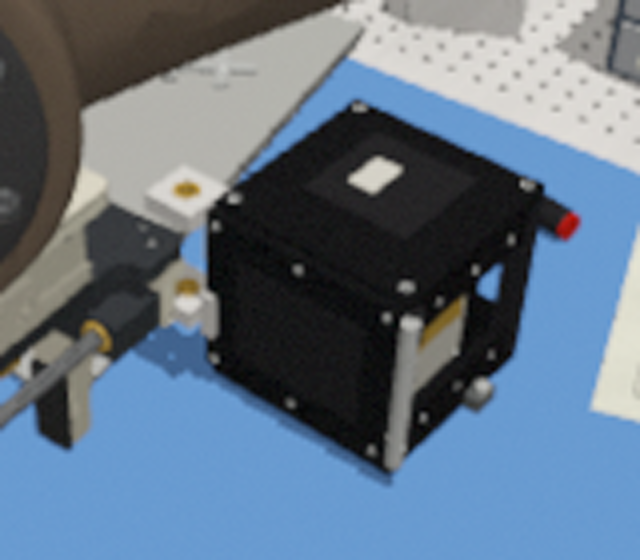

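The side view shows the door closed, with the ear at crop (187,305) right under the lug bush at (187,188). Next I centre over the pin.

Call:
play_rows --pt "0 0.65 0" --pt "0 0 0.8" --pt "0 0 0.8" --pt "0 0 0.8" --pt "0 0 0" --twist '[0,0,0,0,0]'

```text
t: 9.98
eef_pos: [0.4964, 0.2172, 0.1893]
ee_rot: [-3.14, -0.002, 3.141]
force: [0.3, -0.0, 0.5]
width: 0.0879
gripper_force: 0.0
```

Run:
```python
from h import *
s=arm.get_state();f=grab('wrist','w2.png');print(s['eef_pos'].round(4),f['cy'])
for b in models.boxes_of('lock_pin','wrist')[:3]: print(np.round(b['extent'],1),round(b['confidence'],2))
im=f['pixels'][170:330,205:365,::-1];cv2.imwrite('pics/w2c.png',cv2.resize(im,None,fx=3.5,fy=3.5,interpolation=cv2.INTER_CUBIC))
print(wplane(f,s,285.3,240,.167))
```

```text
[0.4964 0.2172 0.1893] 206.93324139147072
[288.2 238.1  40.9  86.6] 0.78
[0.4844406  0.21697289 0.167     ]
```

View pics/w2c.png

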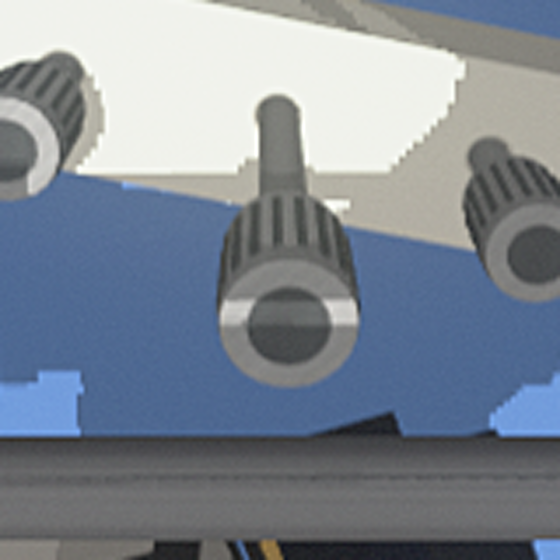

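Call:
play_rows --pt "0 0.04 0.67" --pt "0 0 0.67" --pt "0 0 0" --twist '[0,0,0]'

```text
t: 10.45
eef_pos: [0.497, 0.2182, 0.1571]
ee_rot: [-3.141, -0.001, 3.141]
force: [0.1, 0.5, 0.2]
width: 0.0877
gripper_force: 0.0
```

Call:
play_rows --pt "0 0 0" --pt "0 0 0" --pt "0 0 0" --pt "0 0 0" --pt "0 0 0" --pt "0 0 0" --pt "0 0 0" --pt "0 0 0" --twist '[0,0,0,0,0,0,0,0]' --fingers 0 --newtons 30

```text
t: 11.45
eef_pos: [0.497, 0.2179, 0.157]
ee_rot: [-3.141, -0.0, 3.141]
force: [-0.5, -1.9, 0.7]
width: 0.0204
gripper_force: 30.0
```

Call:
play_rows --pt "0 0 -0.5" --pt "0 0 -1" --pt "0 0 -1" --pt "0 0 -1" --pt "0 0 -1" --pt "0 0 -1" --pt "0 0 -1" --pt "0 0 -0.6" --twist '[0,0,0,0,0,0,0,0]'

```text
t: 12.45
eef_pos: [0.4972, 0.2185, 0.3365]
ee_rot: [3.14, 0.002, 3.141]
force: [-0.3, -0.2, -1.8]
width: 0.0206
gripper_force: 29.9
```

Call:
play_rows --pt "0 -1 0" --pt "-0.5 -1 0" --pt "-0.5 -1 0" --pt "-0.5 -1 0" --pt "-0.5 -1 0" --pt "-0.5 -1 0" --pt "-0.5 -1 0" --pt "-0.5 -1 0" --twist '[0,0,0,0,0,0,0,0]'

```text
t: 13.45
eef_pos: [0.5841, 0.0165, 0.3338]
ee_rot: [-3.141, -0.002, 3.141]
force: [-1.1, -0.7, -2.0]
width: 0.0203
gripper_force: 29.9
```

Call:
play_rows --pt "-0.5 -1 0" --pt "-0.5 -1 0" --pt "-0.5 -1 0" --pt "-0.36 -1 0" --pt "0 -1 0" --pt "0 -0.5 0" --pt "0 0 0" --twist '[0,0,0,0,0,0,0]'

```text
t: 14.32
eef_pos: [0.6305, -0.1202, 0.3341]
ee_rot: [3.141, -0.001, 3.14]
force: [0.4, 0.0, -1.7]
width: 0.0205
gripper_force: 29.9
```

Run:
```python
from h import *
s=arm.get_state();print(s['eef_pos'].round(4),s['ee_rot'].round(4))
f=grab('side');w=grab('wrist')
e=s['eef_pos'];print('pred nose side',proj(f,[e[0],e[1],e[2]-.147]),'shoulder',proj(f,[e[0],e[1],e[2]-.022]))
a=cv2.resize(f['pixels'][120:200,255:315,::-1],None,fx=6.6,fy=6.6,interpolation=cv2.INTER_CUBIC)
b=cv2.resize(w['pixels'][100:300,205:365,::-1],None,fx=2.4,fy=2.64,interpolation=cv2.INTER_CUBIC)
cv2.imwrite('pics/c4.png',np.hstack([a,b]));print(a.shape,b.shape);np.save('w4.npy',w['pixels']);np.save('s4.npy',f['pixels'])
for n in ('lock_pin',):
  for b in models.boxes_of(n,'side')[:2]: print(np.round(b['extent'],1),round(b['confidence'],2))
```

```text
[ 0.6305 -0.1202  0.3341] [ 3.1415e+00 -9.0000e-04  3.1399e+00]
pred nose side [[286.83721471 164.67525128]] shoulder [[286.8600186  119.39167456]]
(528, 396, 3) (528, 384, 3)
[288.3 136.3   5.8  58.5] 0.72
```

View pics/c4.png

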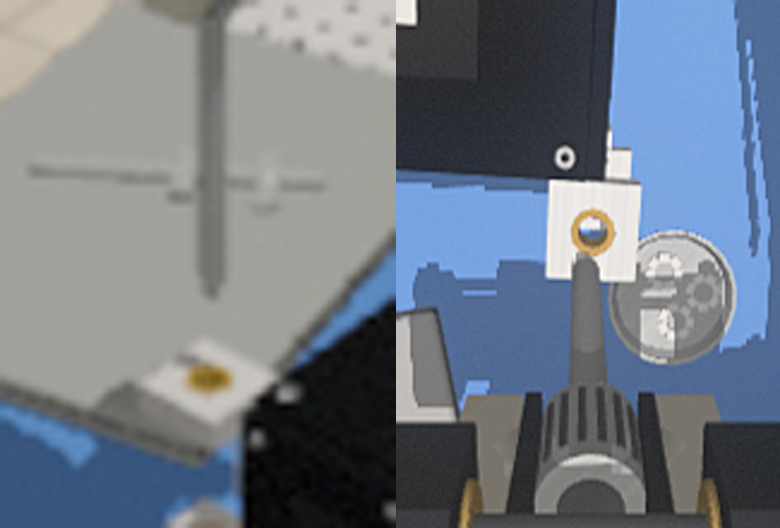

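The side view has the nose at px (287,165), which agrees with the prediction. The wrist view has the upper bush mouth at (287,187.5) and the nose at (284.6,197).

Run:
```python
from h import *
s=arm.get_state();f=grab('wrist')
im=f['pixels'].astype(float)
p=im[172:206,268:308];w=np.clip(p[...,0]-p[...,2]-40,0,None);ys,xs=np.where(w>0);print('bronze bbox',xs.min()+268,xs.max()+268,ys.min()+172,ys.max()+172)
(cx,cy),r=cv2.minEnclosingCircle(np.c_[xs+268,ys+172].astype(np.float32));print(cx,cy,r)
print('bush',wplane(f,s,287.1,187.5,.15).round(4), wplane(f,s,cx,cy,.15).round(4),'nose',wplane(f,s,284.6,197.5,.187).round(4))
S=grab('side')
print('side bush',onplane(S,286.2,177.0,.15).round(4),'nose',onplane(S,287.1,164.8,.187).round(4))
print('mid-row pin cols wrist')
g=im.mean(2)
for r in(205,212,220,230):
    d=np.diff(g[r,255:315]);print(r,255+d.argmin()+.5,255+d.argmax()+.5)
g=S['pixels'].astype(float).mean(2)
for r in(130,140,150,158,162): print(r,g[r,280:295].astype(int))
```

```text
bronze bbox 277 295 179 196
285.81146240234375 187.3688507080078 9.196012496948242
bush [ 0.6316 -0.1171  0.15  ] [ 0.6315 -0.1184  0.15  ] nose [ 0.6315 -0.1195  0.187 ]
side bush [ 0.6309 -0.1181  0.15  ] nose [ 0.6297 -0.1202  0.187 ]
mid-row pin cols wrist
205 303.5 289.5
212 293.5 307.5
220 277.5 305.5
230 277.5 305.5
130 [158 158 157 160 128 101 106 104 129 152 158 158 158 159 159]
140 [158 159 158 158 128 107 117 118 135 152 159 159 159 159 159]
150 [143 132 134 133 114 109 118 116 125 149 158 158 157 157 160]
158 [159 159 159 159 134 114 119 114 123 149 158 158 158 158 159]
162 [157 157 158 160 140 120 117 116 144 158 158 159 158 158 158]
```

Call:
play_rows --pt "-0.03 0.07 0.3" --pt "0 0 0.4" --pt "0 0 0.5" --pt "0 0 0.3" --pt "0 0 0.3" --pt "0 0 0.3" --twist '[0,0,0,0,0,0]'

```text
t: 15.32
eef_pos: [0.6316, -0.1176, 0.2817]
ee_rot: [-3.142, -0.0, 3.141]
force: [-1.1, 0.7, -1.6]
width: 0.0208
gripper_force: 29.9
```

Call:
play_rows --pt "0 0 0.4" --pt "0 0 0.4" --pt "0 0 0.4" --pt "0 0 0.4" --pt "0 0 0.4" --twist '[0,0,0,0,0]'

```text
t: 15.95
eef_pos: [0.6317, -0.1176, 0.2313]
ee_rot: [-3.141, -0.0, 3.141]
force: [-1.5, 0.5, -0.1]
width: 0.0207
gripper_force: 29.9
```

Run:
```python
from h import *
s=arm.get_state();print(s['eef_pos'].round(4),s['force'].round(1),s['moment'].round(2))
f=grab('side');w=grab('wrist')
a=cv2.resize(f['pixels'][130:230,250:325,::-1],None,fx=5.28,fy=5.28,interpolation=cv2.INTER_CUBIC)
b=cv2.resize(w['pixels'][100:300,205:365,::-1],None,fx=2.4,fy=2.64,interpolation=cv2.INTER_CUBIC)
cv2.imwrite('pics/c5.png',np.hstack([a,b]))
```

```text
[ 0.6317 -0.1176  0.2313] [-1.5  0.5 -0.1] [-0.01  0.6   0.01]
```

View pics/c5.png

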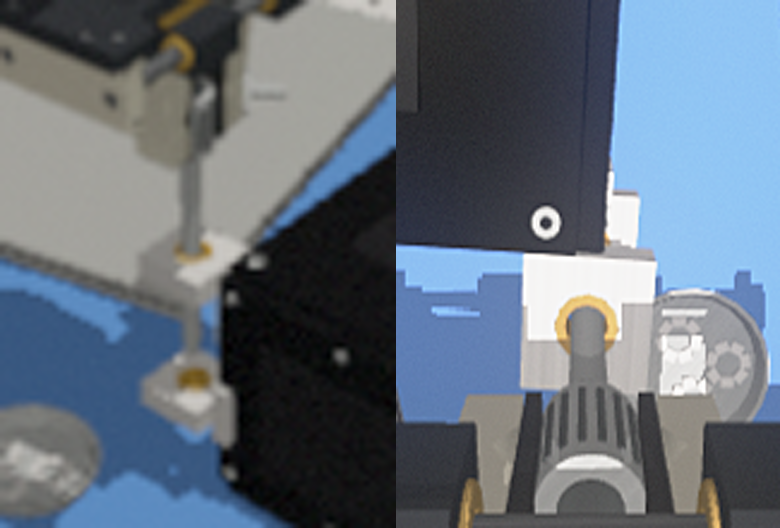

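The pin is inside the upper bush, at crop (192,250). Its nose at (193,350) points at the lower bush at (195,378).

Call:
play_rows --pt "0.02 0 0.2" --pt "0 0 0.2" --pt "0 0 0.2" --pt "0 0 0.2" --pt "0 0 0.2" --twist '[0,0,0,0,0]'

```text
t: 16.68
eef_pos: [0.6314, -0.1175, 0.2067]
ee_rot: [3.142, 0.0, 3.141]
force: [-0.0, -0.2, -0.8]
width: 0.0209
gripper_force: 29.9
```

Call:
play_rows --pt "0 0 0.2" --pt "0 0 0.2" --pt "0 0 0.2" --pt "0 0 0.2" --pt "0 0 0" --pt "0 0 0" --twist '[0,0,0,0,0,0]'

```text
t: 17.42
eef_pos: [0.6313, -0.1175, 0.187]
ee_rot: [-3.142, -0.0, 3.141]
force: [-1.1, 1.5, -2.8]
width: 0.0206
gripper_force: 29.9
```

Run:
```python
from h import *
s=arm.get_state();print(s['eef_pos'].round(4),s['force'].round(1),s['moment'].round(2))
f=grab('side');w=grab('wrist')
a=cv2.resize(f['pixels'][150:250,250:325,::-1],None,fx=5.28,fy=5.28,interpolation=cv2.INTER_CUBIC)
b=cv2.resize(w['pixels'][100:300,205:365,::-1],None,fx=2.4,fy=2.64,interpolation=cv2.INTER_CUBIC)
cv2.imwrite('pics/c6.png',np.hstack([a,b]))
e=s['eef_pos'];print(proj(f,[[e[0],e[1],z] for z in(.15,.163,.069,.055,.038)]).round(1))
```

```text
[ 0.6313 -0.1175  0.187 ] [-1.1  1.5 -2.8] [0.1  0.25 0.  ]
[[285.9 177.1]
 [285.9 172.9]
 [286.  201.3]
 [286.  205.2]
 [286.  209.9]]
```

View pics/c6.png

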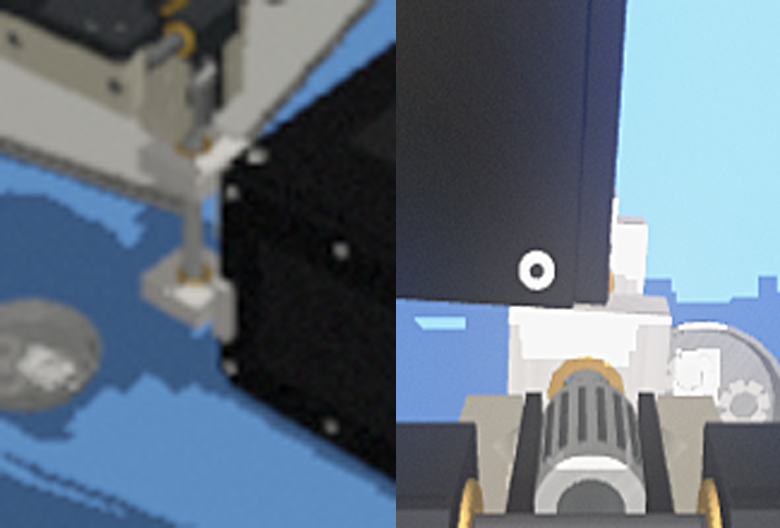

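Both bushes are spanned, as the side crop shows at (193,150) and (193,275). The head hasn't moved in the grip, and the forces are small. By the tool height there is about 15 mm free under the head, and the nose is about 15 mm below the lower bush.

```bash
python3 -c "
from station import arm
print(arm.job_done())"
```

```text
the job is handed in; nothing more can be done
None
```

I closed the pod door and handed in the job at about 17.5 s, with the arm still gripping the lock pin upright through both bushes. By the tool height there is about 15 mm free under the head, and the nose is about 15 mm below the lower bush, though no camera could see the nose there; the verdict was not reported back.

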